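# Unscrew the rinse shaker's perforated cap and crank the nuts out into the tray

## Task

The clear rinse shaker on the tipping stand still holds four steel nuts. Unscrew its perforated cap and lay it, the way up it came, flat on the black rubber mat; then crank the pot over to the side where the rectangular tray stands, so that all four nuts pour out of the wide mouth and end in the tray. Leave the round bowl where it stands.

Things in the scene. Friction and masses are not known exactly. Their poses are not given: they have to be found in the camera images.
- stand: Tipping stand, fixed: dark steel base plate 200 (x) by 310 mm (y), 8 mm thick; two grey posts 12 mm thick at x = -82 and +82 mm, 156 mm high. Origin: centre of the plate's underside, z up. The pot's level axle lies along the stand's x, 140 mm above the origin; the crank is on the -x side (the robot's).
- pot (a joint): Angle of the clear round pot on the axle: 49 mm wide outside, 43 inside, 100 long; floor 30 mm below the axle, rim 70 above. 0 = upright; positive tips the mouth to the stand's +y, negative to -y; stops at -2.6 and 2.6. It stays where left (friction 0.2 N m, 4 to 6 N at the crank). The nuts slide out between 1.8 and 2.6: best taken to about 2.5.
- crank_grip (a point): Middle of the black crank handle: a round bar 16 mm thick, 50 long, parallel to the axle, free to spin on its pin; 55 mm from the axle, 127 mm from the stand's middle towards -x. Straight above the axle when the pot is upright (195 mm over the bench); it circles with the pot, the same way as the mouth. The crank arm begins 25 mm inward of this point.
- pot_mouth (a point): Centre of the pot's mouth, in the plane of the rim, 70 mm from the axle.
- cap: Perforated aluminium cap, 66 mm across, 24 high, knurled skirt to grip at any yaw. Origin: centre of its open underside, z up through the top. Starts on the upright pot, underside 190 mm over the bench. Quick thread with 1 mm play: free when turned 35 to 75 degrees anticlockwise seen from above, with little resistance; then lift straight up 20 mm. Stops past 80 degrees and clockwise.
- mat: Black rubber mat, 140 by 140 mm, 8 mm thick, fixed flat on the bench, to the left or to the right of the stand; a grey coin box, 100 by 80 by 60 mm high, is fixed on the opposite side. Origin: centre of the mat's underside. (A 198 mm high sauce bottle stands beyond the stand on the left, a wrench lies beyond it on the right.)
- tray: Open rectangular steel tray, 120 mm (its x) by 130 mm (its y), 35 mm high, walls and floor 3 mm, standing on the stand's base plate, on the +y or the -y side of the pot. Origin: centre of its underside.
- bowl: Round steel bowl, 120 mm across, 40 mm high, standing on the base plate on the other side. Not to be used. Origin: centre of its underside.
- nut0: plain steel hexagon nut, 17 mm across the flats, 8 mm thick, 12 g; one of four alike that start inside the pot. Origin: centre of one flat face.
- nut1: plain steel hexagon nut, 17 mm across the flats, 8 mm thick, 12 g; one of four alike that start inside the pot. Origin: centre of one flat face.
- nut2: plain steel hexagon nut, 17 mm across the flats, 8 mm thick, 12 g; one of four alike that start inside the pot. Origin: centre of one flat face.
- nut3: plain steel hexagon nut, 17 mm across the flats, 8 mm thick, 12 g; one of four alike that start inside the pot. Origin: centre of one flat face.
Mind the look-alikes: they are no part of the job. There is more than one size of the mat; the one meant has the size given above.

How it is judged:
On the way, in this order (a step that is already met when the one before it is completed fails the run):
1. the cap is off and lies flat on the mat, let go, with the pot still upright (within 0.5 rad) (x of cap in the frame of mat between -0.06 and 0.06 m and y of cap in the frame of mat between -0.06 and 0.06 m and z of cap in the frame of mat between 0.004 and 0.013 m and angle between cap's own z axis and vertical below 0.15 rad and contact force between the fingers and cap below 0.1 N and value of joint pot between -0.5 and 0.5 rad), for 0.2 s.
2. all four nuts are in the tray (x of nut0 in the frame of tray between -0.06 and 0.06 m and y of nut0 in the frame of tray between -0.065 and 0.065 m and z of nut0 in the frame of tray between -0.003 and 0.032 m and x of nut1 in the frame of tray between -0.06 and 0.06 m and y of nut1 in the frame of tray between -0.065 and 0.065 m and z of nut1 in the frame of tray between -0.003 and 0.032 m and x of nut2 in the frame of tray between -0.06 and 0.06 m and y of nut2 in the frame of tray between -0.065 and 0.065 m and z of nut2 in the frame of tray between -0.003 and 0.032 m and x of nut3 in the frame of tray between -0.06 and 0.06 m and y of nut3 in the frame of tray between -0.065 and 0.065 m and z of nut3 in the frame of tray between -0.003 and 0.032 m), for 0.2 s.
At the end, for the whole second after the job is handed in: All four nuts lie in the rectangular tray (inside its walls, below its rim) and the cap lies flat, top up (within 0.15 rad), on the mat with its centre within 60 mm of the mat's middle along each side; all at rest (all of step 2 and x of cap in the frame of mat between -0.06 and 0.06 m and y of cap in the frame of mat between -0.06 and 0.06 m and z of cap in the frame of mat between 0.004 and 0.013 m and angle between cap's own z axis and vertical below 0.15 rad and linear speed of each of nut0, nut1, nut2, nut3, cap below 0.03 m/s); the robot touches nothing.
It fails at once if the bowl is moved by more than 40 mm (distance of bowl from where it was at the start of the episode above 0.04 m).
It also fails if it takes over 67 s, if anything falls off the work surface, if the arm or the gripper's body presses on something with over 40 N, if the wrist force passes 120 N, or if a joint passes its speed limit or range.

## Robot

A 7-joint arm with a two-finger parallel gripper is mounted at the origin on the work surface. World frame = base frame: x ahead of the robot, y to its left, z up, the work surface at z = 0. Lengths are in m, angles in rad, forces in N, time in s.
With the tool pointing down it reaches from about 0.425 to 0.925 m from the base axis. Payload 6.8 kg.
Tool frame: the origin (TCP) lies midway between the tips of the shut fingers; the grasp point (between the pads) lies 19 mm behind it; z points along the fingers, x is the direction in which the jaws open and shut, and the axes are right-handed (so a half turn about z gives the same grasp; the last joint's range is limited). The gripper opens to 85 mm and grips with 20 to 120 N. Pads are 22 mm wide; open, the fingers measure 114 mm over their backs; the gripper's body (76 mm by 85 mm) begins 54 mm behind the grasp point. The pads swing forward as they close: fully open they stand 13 mm farther back than shut.
Start: joints at [-1.342, 0.477, 0.022, 1.555, -0.011, 1.109, -0.083], TCP at [0.223, 0.637, 0.231] pointing down, gripper open.
Joint ranges: [-2.96, 2.96], [-0.34, 2.1], [-1.41, 1.46], [0.24, 2.44], [-1.37, 4.51], [0.17, 1.92], [-2.96, 2.96]. Speed limits (rad/s): [2.39, 2.39, 3.14, 3.14, 3.14, 3.14, 3.14].

## Interface

Orientations are given as a unit quaternion [w, x, y, z].
In Python, from station import * gives the robot as it stands.
- The arm moves only by the shell command python3 -m handwheel 'ROWS' [FORCE]. ROWS is JSON, a list of rows, each an object of numbers: "grip": the finger opening in cm, from 0 to 8.54; "tx", "ty", "tz": the shift along the tool's x, y, z in cm; "yaw": the turn about the tool's z in degrees. In form: [{"grip": .., "tx": .., "ty": .., "tz": .., "yaw": ..}, ...]. A call has 1 to 5 rows; each row shifts and turns the commanded pose from where the row before left it, along the tool's axes as they then stand; what a row does not reach is not made up. A row lasts 1/10 s, in which the tool goes at most 50 mm and 8.59 degrees, less where a joint would pass 70% of its speed; a pose out of reach is approached as far as the arm can. A call is refused whole if a number of a shift passes 5 or a number of a turn 8.59, either way. A call with a gripper value outside its range is refused whole. The fingers move at their own pace and stop on an object; FORCE is the grip in N (left out, the last holds). Time passes only in rows, so rows that do not move let the fingers close. It gives the time, the measured TCP pose, the force and the opening at its end, in the units of the state.
- get_obs(): the state, without advancing time (a new reading comes with each control period).
- read_camera(name): name is "side" or "top"; returns a dict with "image" (400x640x3 uint8, blue, green, red), "intrinsics" (3x3 intrinsics, pixels), "position" and "attitude" of the camera in the world. Camera axes: x right, y down, z forward; pixel columns grow to the right and rows downward; lengths in m; the calibration is good to about 2 mm. A picture is of the moment at which its call begins. There is no depth.
- hand_in(): hands the job in, once; it reports no verdict.
The state is a dict: "t": time; "q": joint angles; "joint_vel": joint speeds; "joint_torque": joint torques, N m; "eef_pos": TCP position; "tool_rot": TCP orientation; "contact_force": force on the tool from outside, world axes, zero at the start; "torque": the same for the moment, N m; "gripper_width": opening from 0.0 (shut) to 1.0 (fully open).
Only numpy, scipy, OpenCV 4.12 (cv2) and the standard library are available. Lean on these libraries where they do the work, as an engineer would, in place of code of your own. Each camera call takes 0.05 s, during which the arm holds its last target. There are 200 camera calls.

## Working session

There is one attempt and no reset: what is moved stays moved. The work goes in short steps, Python scripts to look and compute and a shell command to move; the robot and the scene stay as the last step left them, time stands still between calls to the robot, and variables do not carry over. Pictures are saved under pics/ and viewed, about 8 in all and at most 12, crops included, and the job is handed in when it is done.

```bash
mkdir -p pics; ls; python3 - <<'E'
from station import *
import cv2
for n in("side","top"):
    c=read_camera(n);cv2.imwrite(f"pics/{n}0.png",c["image"]);print(n,c["intrinsics"],c["position"],c["attitude"])
o=get_obs();print(o)
E
```

```text
pics
side [[508.54159405   0.         327.18852121]
 [  0.         508.54159405 203.69997871]
 [  0.           0.           1.        ]] [-0.22929952 -1.06355205  1.00327204] [-0.43601548  0.84640968 -0.2731522   0.13736459]
top [[493.21844793   0.         323.9631673 ]
 [  0.         493.21844793 188.49979912]
 [  0.           0.           1.        ]] [ 0.17954145 -0.12764346  1.62293851] [ 0.06333184 -0.69585303  0.71230113 -0.06636815]
{'t': 0.1, 'q': array([-1.34207653,  0.47771844,  0.02235139,  1.55631788, -0.01148812,
        1.10928127, -0.08310325]), 'joint_vel': array([ 0.00167682, -0.00346834, -0.00015274, -0.0016965 , -0.00090473,
       -0.00072094,  0.00030657]), 'joint_torque': array([ 3.81114005e-03, -5.97768295e+01,  1.61328524e+00, -2.81956387e+01,
        1.27747556e-02,  5.05626958e-03, -1.68025440e-05]), 'eef_pos': array([0.22292715, 0.63658478, 0.23043708]), 'tool_rot': array([ 5.13371883e-04,  8.15620184e-01,  5.78587140e-01, -6.11331428e-04]), 'contact_force': array([ 0.05175907,  0.48813828, -0.09317977]), 'torque': array([ 0.03864528,  0.06885205, -0.00084167]), 'gripper_width': 0.9964299816515368}
```

View pics/side0.png

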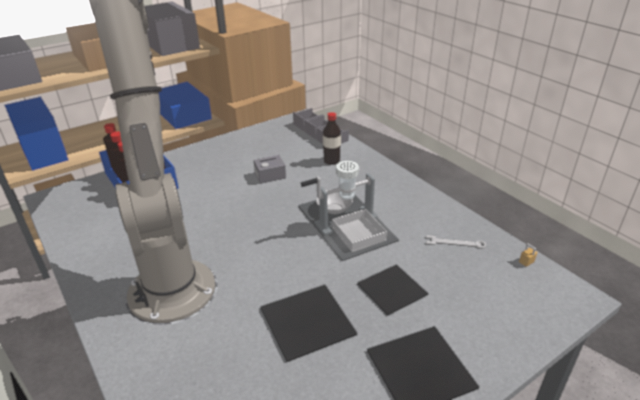

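View pics/top0.png

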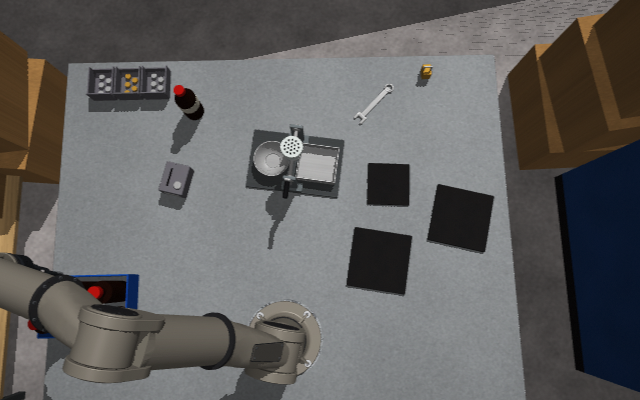

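Side view: stand around (345,220), cap (347,168), crank handle (310,183), three black mats at (308,322), (420,365), (392,290). Top view: cap (291,147), crank handle (286,186), tray on the right (317,165), bowl (269,158). Mat candidates are (388,184) small, (379,261) and (460,218) large. Coin box (176,179), so the mat is to the right. Measuring sizes next.

```bash
cat >h.py <<'E'
import numpy as np,cv2
from station import *
from scipy.spatial.transform import Rotation as R
def cam(n):
    c=read_camera(n);a=c["attitude"];return c["image"],c["intrinsics"],np.array(c["position"]),R.from_quat([a[1],a[2],a[3],a[0]]).as_matrix()
def ray(c,p): 
    d=c[3]@np.linalg.solve(c[1],[p[0],p[1],1.]);return d/np.linalg.norm(d)
def plane(c,p,z): d=ray(c,p);return c[2]+d*(z-c[2][2])/d[2]
def tri(a,p,b,q):
    u,v=ray(a,p),ray(b,q);s=np.linalg.lstsq(np.c_[u,-v],b[2]-a[2],rcond=None)[0]
    x,y=a[2]+u*s[0],b[2]+v*s[1];return (x+y)/2,np.linalg.norm(x-y)
def proj(c,X): x=c[1]@(c[3].T@(np.array(X)-c[2]));return x[:2]/x[2]
E
python3 - <<'E'
from h import *
np.set_printoptions(precision=4,suppress=True)
s,t=cam("side"),cam("top")
for n,c in(("top",t),("side",s)):
    g=c[0].max(2); m=(g<45).astype(np.uint8)
    cs,_=cv2.findContours(m,cv2.RETR_EXTERNAL,cv2.CHAIN_APPROX_NONE)
    for k in cs:
        if cv2.contourArea(k)<60: continue
        r=cv2.minAreaRect(k); P=[plane(c,p,.008)for p in k[:,0]]
        w=cv2.minAreaRect(np.array(P)[:,:2].astype(np.float32))
        print(n,np.round(r[0]),cv2.contourArea(k),"world",np.round(w[0],3),np.round(w[1],3),round(w[2],1))
big=lambda im,x,y,w,h,k:cv2.resize(im[y:y+h,x:x+w],None,fx=k,fy=k,interpolation=cv2.INTER_CUBIC)
a=big(t[0],235,115,115,95,5);b=big(s[0],290,145,115,115,5)
cv2.imwrite("pics/ct.png",a);cv2.imwrite("pics/cs.png",b)
E
```

```text
top [ 12. 396.] 105.0 world [-0.148  0.837] [0.07 0.02] 88.6
top [281. 325.] 84.0 world [0.042 0.01 ] [0.113 0.011] 77.7
top [218. 341.] 356.5 world [-0.001  0.206] [0.102 0.171] 86.6
top [115. 309.] 244.5 world [0.104 0.537] [0.153 0.026] 81.8
top [ 62. 302.] 1373.5 world [0.134 0.714] [0.398 0.219] 74.8
top [379. 260.] 3308.0 world [ 0.24  -0.311] [0.188 0.189] 79.7
top [461. 218.] 3180.5 world [ 0.372 -0.585] [0.189 0.191] 75.9
top [314. 185.] 178.5 world [ 0.491 -0.105] [0.125 0.024] 79.8
top [187. 183.] 77.5 world [0.51  0.317] [0.021 0.099] 69.5
top [388. 184.] 1603.5 world [ 0.49  -0.351] [0.136 0.139] 86.7
top [279. 178.] 450.5 world [0.521 0.012] [0.2   0.099] 58.3
top [596. 265.] 16487.0 world [ 0.242 -1.016] [0.283 0.815] 82.0
top [195. 114.] 120.0 world [0.75  0.297] [0.044 0.064] 30.0
top [128.  96.] 361.5 world [0.818 0.53 ] [0.022 0.276] 0.0
top [185.  99.] 246.5 world [0.803 0.332] [0.066 0.068] 31.9
side [ 15. 388.] 99.5 world [-0.403 -0.095] [0.014 0.092] 9.2
```

View pics/ct.png

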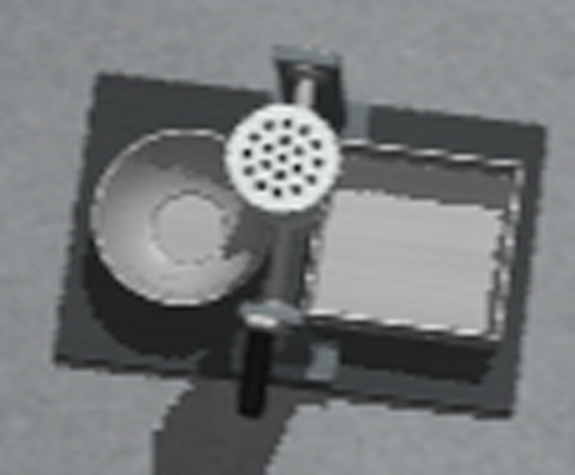

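View pics/cs.png

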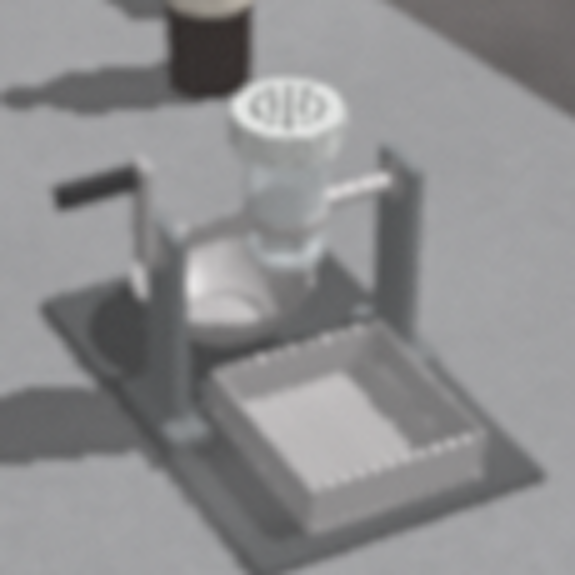

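Crops: cap top at crop px (283,157) top / (288,109) side. Handle at (253,372) top / (98,186) side. Plate corners (97,72),(547,125),(510,418),(55,362). Tray is on the world-right (−y) side of the pot, bowl on the left.

```bash
python3 - <<'E'
from h import *
np.set_printoptions(precision=4,suppress=True)
s,t=cam("side"),cam("top")
f=lambda p,o:((np.array(p)+.5)/5-.5+o)
T=lambda p:f(p,[235,115]);S=lambda p:f(p,[290,145])
print("captop",tri(t,T((283,157)),s,S((288,109))))
print("cap at .214",plane(t,T((283,157)),.214),plane(s,S((288,109)),.214))
print("grip",tri(t,T((253,372)),s,S((98,186))))
print("grip .195",plane(t,T((253,372)),.195),plane(s,S((98,186)),.195))
C=np.array([plane(t,T(p),.008)[:2] for p in((97,72),(547,125),(510,418),(55,362))]);print(C)
o=C.mean(0);yv=(C[0]+C[3]-C[1]-C[2])/2;xv=(C[0]+C[1]-C[2]-C[3])/2
yw=np.arctan2(xv[1],xv[0]);print("centre",o,"sizes",np.linalg.norm(xv),np.linalg.norm(yv),"yaws",yw,np.arctan2(-yv[0],yv[1]))
x=np.array([np.cos(yw),np.sin(yw)]);print("pred grip",o-.127*x)
tr=np.array([plane(t,T(p),.043)[:2] for p in((310,140),(523,162),(497,340),(305,312))]);print("tray",tr.mean(0))
q=get_obs();r=q["tool_rot"];print(R.from_quat([r[1],r[2],r[3],r[0]]).as_matrix(),q["eef_pos"])
E
```

```text
captop (array([ 0.5707, -0.0426,  0.2122]), np.float64(0.001882366295919306))
cap at .214 [ 0.571  -0.0431  0.214 ] [ 0.5679 -0.0447  0.214 ]
grip (array([ 0.4459, -0.0228,  0.1948]), np.float64(4.6592165404200756e-05))
grip .195 [ 0.4459 -0.0228  0.195 ] [ 0.4458 -0.0231  0.195 ]
[[ 0.691   0.0952]
 [ 0.6466 -0.2101]
 [ 0.4458 -0.1793]
 [ 0.4906  0.1227]]
centre [ 0.5685 -0.0429] sizes 0.20274740354306248 0.3069070966741355 yaws -0.14424310878608426 -0.1459145097404015
pred grip [ 0.4428 -0.0246]
tray [ 0.5616 -0.1149]
[[ 0.3305  0.9438 -0.0001]
 [ 0.9438 -0.3305 -0.0006]
 [-0.0006  0.0001 -1.    ]] [0.223  0.6369 0.231 ]
```

Mat chosen: (0.490,−0.351), 0.136×0.139 m (the others are 0.19 m). Cap at (0.570,−0.043), top 0.212. Grip at (0.446,−0.023,0.195). Stand yaw −0.145 rad, tray on the −y side. All of these agree with the text. Moving above the cap.

```bash
r='[{"tx":-2.64,"ty":2.76,"tz":-0.2}]'
python3 -m handwheel '[{"grip":8.54,"tx":-1.3,"ty":1.4,"tz":-0.5},{"tx":-2.6,"ty":2.75,"tz":-0.5},{"tx":-2.6,"ty":2.75,"tz":-0.5},{"tx":-2.6,"ty":2.75,"tz":-0.5},{"tx":-2.6,"ty":2.75,"tz":-0.5}]'
python3 -m handwheel '[{"tx":-2.6,"ty":2.75},{"tx":-2.6,"ty":2.75},{"tx":-2.6,"ty":2.75},{"tx":-2.6,"ty":2.75},{"tx":-2.6,"ty":2.75}]'
python3 -m handwheel '[{"tx":-2.6,"ty":2.75},{"tx":-2.6,"ty":2.75},{"tx":-2.6,"ty":2.75},{"tx":-2.6,"ty":2.75},{"tx":-2.6,"ty":2.75}]'
python3 -m handwheel '[{"tx":-2.6,"ty":2.75},{"tx":-2.6,"ty":2.75},{"tx":-2.0,"ty":2.1},{"yaw":5},{"yaw":8}]'
python3 -m handwheel '[{"yaw":8},{"yaw":8},{"yaw":8},{"yaw":8},{"yaw":5}]'
cat >>h.py <<'E'
def to(X):
    q=get_obs();r=q["tool_rot"];M=R.from_quat([r[1],r[2],r[3],r[0]]).as_matrix()
    print("eef",np.round(q["eef_pos"],4),"yawdeg",round(np.degrees(np.arctan2(M[1,0],M[0,0])),1),"tool shift cm",np.round(M.T@(np.array(X)-q["eef_pos"])*100,2),"q",np.round(q["q"],2),"w",q["gripper_width"],"F",np.round(q["contact_force"],1),"t",q["t"])
E
python3 -c "
from h import *
to([.5695,-.0435,.26])"
```

```text
eef [0.223  0.6369 0.231 ] yawdeg 70.7 tool shift cm [-52.77  55.19  -2.87] q [-1.34  0.48  0.02  1.56 -0.01  1.11 -0.08] w 1.0035897556040903 F [-0.3 -0.1  0.1] t 0.3invalid input
invalid input
invalid input
invalid input
invalid input
```

```bash

python3 -m handwheel '[{"grip":8.54,"tx":-1.3,"ty":1.4,"tz":-0.5,"yaw":0}]'
```

```text
t: 0.4
eef_pos: [0.2296, 0.6211, 0.2353]
tool_rot: [-0.0, 0.815, 0.58, -0.001]
contact_force: [-1.0, 0.6, -0.6]
gripper_width: 0.999
```

All keys are needed in every row.

```bash

python3 -m handwheel '[{"grip":8.54,"tx":-2.6,"ty":2.75,"tz":-0.5,"yaw":0},{"grip":8.54,"tx":-2.6,"ty":2.75,"tz":-0.5,"yaw":0},{"grip":8.54,"tx":-2.6,"ty":2.75,"tz":-0.5,"yaw":0},{"grip":8.54,"tx":-2.6,"ty":2.75,"tz":-0.5,"yaw":0},{"grip":8.54,"tx":-2.6,"ty":2.75,"tz":-0.5,"yaw":0}]'
python3 -m handwheel '[{"grip":8.54,"tx":-2.6,"ty":2.75,"tz":0,"yaw":0},{"grip":8.54,"tx":-2.6,"ty":2.75,"tz":0,"yaw":0},{"grip":8.54,"tx":-2.6,"ty":2.75,"tz":0,"yaw":0},{"grip":8.54,"tx":-2.6,"ty":2.75,"tz":0,"yaw":0},{"grip":8.54,"tx":-2.6,"ty":2.75,"tz":0,"yaw":0}]'
python3 -m handwheel '[{"grip":8.54,"tx":-2.6,"ty":2.75,"tz":0,"yaw":0},{"grip":8.54,"tx":-2.6,"ty":2.75,"tz":0,"yaw":0},{"grip":8.54,"tx":-2.6,"ty":2.75,"tz":0,"yaw":0},{"grip":8.54,"tx":-2.6,"ty":2.75,"tz":0,"yaw":0},{"grip":8.54,"tx":-2.6,"ty":2.75,"tz":0,"yaw":0}]'
python3 -m handwheel '[{"grip":8.54,"tx":-2.6,"ty":2.75,"tz":0,"yaw":0},{"grip":8.54,"tx":-2.6,"ty":2.75,"tz":0,"yaw":0},{"grip":8.54,"tx":-2.6,"ty":2.75,"tz":0,"yaw":0},{"grip":8.54,"tx":-1.5,"ty":1.6,"tz":0,"yaw":0},{"grip":8.54,"tx":0,"ty":0,"tz":0,"yaw":8}]'
python3 -m handwheel '[{"grip":8.54,"tx":0,"ty":0,"tz":0,"yaw":8},{"grip":8.54,"tx":0,"ty":0,"tz":0,"yaw":8},{"grip":8.54,"tx":0,"ty":0,"tz":0,"yaw":8},{"grip":8.54,"tx":0,"ty":0,"tz":0,"yaw":8},{"grip":8.54,"tx":0,"ty":0,"tz":0,"yaw":8}]'
python3 -c "
from h import *
to([.5695,-.0435,.26])"
```

```text
t: 0.9
eef_pos: [0.3199, 0.4494, 0.2619]
tool_rot: [0.0, 0.816, 0.578, 0.0]
contact_force: [0.8, -0.2, 0.2]
gripper_width: 1.002
t: 1.4
eef_pos: [0.4062, 0.2812, 0.2618]
tool_rot: [-0.0, 0.816, 0.578, 0.0]
contact_force: [0.0, 0.4, -0.2]
gripper_width: 0.999
t: 1.9
eef_pos: [0.4925, 0.1132, 0.2618]
tool_rot: [-0.0, 0.816, 0.578, 0.0]
contact_force: [0.6, 0.6, 0.2]
gripper_width: 1.0
t: 2.4
eef_pos: [0.555, -0.01, 0.2619]
tool_rot: [0.001, 0.856, 0.517, 0.0]
contact_force: [-0.1, 0.3, 1.0]
gripper_width: 0.996
t: 2.9
eef_pos: [0.5539, -0.0056, 0.2616]
tool_rot: [-0.0, 0.981, 0.193, 0.0]
contact_force: [-0.2, -0.1, -0.2]
gripper_width: 0.997
eef [ 0.5539 -0.0056  0.2616] yawdeg 22.3 tool shift cm [0.   4.09 0.16] q [-0.56  0.27  0.56  1.84 -0.16  1.07  0.45] w 0.9970518652936822 F [-0.2 -0.1 -0.2] t 2.9
```

```bash

python3 -m handwheel '[{"grip":8.54,"tx":0,"ty":2.1,"tz":0,"yaw":0},{"grip":8.54,"tx":0,"ty":2.0,"tz":0,"yaw":0},{"grip":8.54,"tx":0,"ty":0,"tz":1,"yaw":0},{"grip":8.54,"tx":0,"ty":0,"tz":2,"yaw":0},{"grip":8.54,"tx":0,"ty":0,"tz":2,"yaw":0}]'
python3 -m handwheel '[{"grip":8.54,"tx":0,"ty":0,"tz":1.8,"yaw":0},{"grip":8.54,"tx":0,"ty":0,"tz":1.8,"yaw":0},{"grip":8.54,"tx":0,"ty":0,"tz":0,"yaw":0}]'
python3 - <<'E'
from h import *
to([.5695,-.0435,.176])
s,t=cam("side"),cam("top")
cv2.imwrite("pics/g1.png",np.hstack([cv2.resize(s[0][130:230,280:400],None,fx=3.3,fy=3.3),cv2.resize(t[0][100:200,240:360],None,fx=3.3,fy=3.3)]))
E
```

```text
t: 3.4
eef_pos: [0.5698, -0.0424, 0.2107]
tool_rot: [-0.0, 0.98, 0.197, 0.0]
contact_force: [0.3, 0.8, -0.5]
gripper_width: 1.002
t: 3.7
eef_pos: [0.5679, -0.042, 0.1728]
tool_rot: [-0.001, 0.98, 0.197, -0.003]
contact_force: [-0.2, 0.2, 0.1]
gripper_width: 0.997
eef [ 0.5679 -0.042   0.1728] yawdeg 22.7 tool shift cm [ 0.09  0.2  -0.32] q [-0.45  0.41  0.53  1.89 -0.26  0.91  0.6 ] w 0.9972908642030205 F [-0.2  0.2  0.1] t 3.7
```

View pics/g1.png

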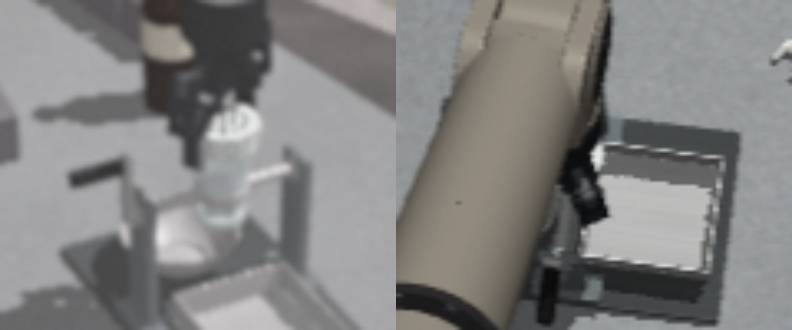

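The view shows the near finger beside the cap skirt (side crop 190,140), as expected. Closing at moderate force.

```bash

python3 -m handwheel '[{"grip":8.54,"tx":0.1,"ty":0.15,"tz":-0.2,"yaw":0},{"grip":6,"tx":0,"ty":0,"tz":0,"yaw":0},{"grip":5.5,"tx":0,"ty":0,"tz":0,"yaw":0},{"grip":5.5,"tx":0,"ty":0,"tz":0,"yaw":0},{"grip":5.5,"tx":0,"ty":0,"tz":0,"yaw":0}]' 50
python3 -m handwheel '[{"grip":5.5,"tx":0,"ty":0,"tz":0,"yaw":0},{"grip":5.5,"tx":0,"ty":0,"tz":0,"yaw":0},{"grip":5.5,"tx":0,"ty":0,"tz":0,"yaw":0}]'
python3 -c "
from h import *
to([.5695,-.0435,.176])"
```

```text
t: 4.3
eef_pos: [0.5711, -0.044, 0.1786]
tool_rot: [-0.0, 0.98, 0.197, -0.001]
contact_force: [-5.4, -0.4, 10.2]
gripper_width: 0.755
t: 4.6
eef_pos: [0.5711, -0.044, 0.1786]
tool_rot: [-0.0, 0.98, 0.197, -0.001]
contact_force: [-6.0, -0.9, 11.0]
gripper_width: 0.752
eef [ 0.5711 -0.044   0.1786] yawdeg 22.7 tool shift cm [-0.13 -0.11  0.26] q [-0.45  0.4   0.54  1.88 -0.26  0.92  0.6 ] w 0.7519625654665992 F [-6.  -0.9 11. ] t 4.6
```

```bash

python3 -m handwheel '[{"grip":5.5,"tx":-0.1,"ty":0,"tz":-0.1,"yaw":-4},{"grip":5.5,"tx":0,"ty":0,"tz":0,"yaw":-6},{"grip":5.5,"tx":0,"ty":0,"tz":0,"yaw":-6},{"grip":5.5,"tx":0,"ty":0,"tz":0,"yaw":-6},{"grip":5.5,"tx":0,"ty":0,"tz":0,"yaw":-6}]'
python3 -m handwheel '[{"grip":5.5,"tx":0,"ty":0,"tz":0,"yaw":-6},{"grip":5.5,"tx":0,"ty":0,"tz":0,"yaw":-6},{"grip":5.5,"tx":0,"ty":0,"tz":0,"yaw":-6},{"grip":5.5,"tx":0,"ty":0,"tz":0,"yaw":-6},{"grip":5.5,"tx":0,"ty":0,"tz":0,"yaw":-5}]'
python3 -c "
from h import *
to([.5695,-.0435,.176])
print(get_obs()['torque'])"
```

```text
t: 5.1
eef_pos: [0.5711, -0.0434, 0.1789]
tool_rot: [-0.0, 0.903, 0.43, 0.0]
contact_force: [0.1, 1.0, -0.5]
gripper_width: 0.752
t: 5.6
eef_pos: [0.5713, -0.0434, 0.179]
tool_rot: [0.0, 0.766, 0.642, 0.001]
contact_force: [0.0, 1.1, 0.9]
gripper_width: 0.754
eef [ 0.5713 -0.0434  0.179 ] yawdeg 79.9 tool shift cm [-0.04 -0.18  0.3 ] q [-0.27  0.37  0.31  1.87 -0.14  0.91  1.49] w 0.7536364989351844 F [0.  1.1 0.9] t 5.6
[ 0.18877202  0.14563146 -0.01070952]
```

Turned 57°. Lifting straight up.

```bash

python3 -m handwheel '[{"grip":5.5,"tx":0,"ty":0,"tz":-0.5,"yaw":0},{"grip":5.5,"tx":0,"ty":0,"tz":-0.8,"yaw":0},{"grip":5.5,"tx":0,"ty":0,"tz":-0.8,"yaw":0},{"grip":5.5,"tx":0,"ty":0,"tz":-0.8,"yaw":0},{"grip":5.5,"tx":0,"ty":0,"tz":-0.8,"yaw":0}]'
python3 -m handwheel '[{"grip":5.5,"tx":0,"ty":0,"tz":-1,"yaw":0},{"grip":5.5,"tx":0,"ty":0,"tz":-1,"yaw":0},{"grip":5.5,"tx":0,"ty":0,"tz":-1,"yaw":0},{"grip":5.5,"tx":0,"ty":0,"tz":-1,"yaw":0}]'
python3 - <<'E'
from h import *
to([.490,-.351,.255])
s,t=cam("side"),cam("top")
cv2.imwrite("pics/g2.png",cv2.resize(s[0][130:250,280:420],None,fx=4,fy=4))
E
```

```text
t: 6.1
eef_pos: [0.5712, -0.0438, 0.2163]
tool_rot: [0.0, 0.768, 0.641, 0.0]
contact_force: [-0.4, 0.5, -0.4]
gripper_width: 0.756
t: 6.5
eef_pos: [0.5711, -0.0437, 0.2562]
tool_rot: [0.0, 0.768, 0.641, 0.0]
contact_force: [0.1, -0.8, -0.3]
gripper_width: 0.753
eef [ 0.5711 -0.0437  0.2562] yawdeg 79.7 tool shift cm [-31.68  -2.48   0.12] q [-0.3   0.29  0.33  1.8  -0.1   1.07  1.46] w 0.7533625232909389 F [ 0.1 -0.8 -0.3] t 6.5
```

View pics/g2.png

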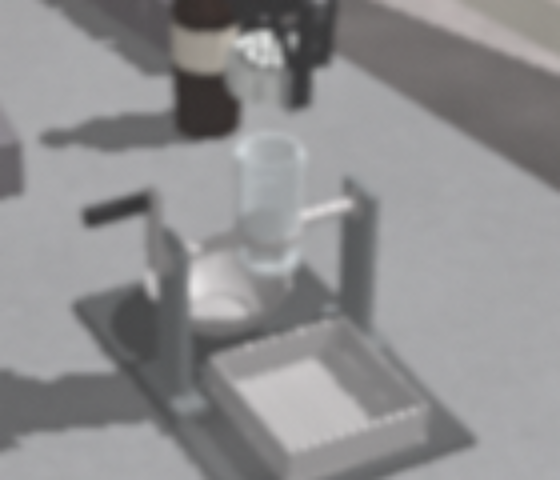

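Cap (side crop 260,65) is in the gripper and clear of the pot, which is upright. Carrying it to the mat.

```bash

python3 -m handwheel '[{"grip":5.5,"tx":-2,"ty":-0.15,"tz":0,"yaw":0},{"grip":5.5,"tx":-3.7,"ty":-0.3,"tz":0,"yaw":0},{"grip":5.5,"tx":-3.7,"ty":-0.3,"tz":0,"yaw":0},{"grip":5.5,"tx":-3.7,"ty":-0.3,"tz":0,"yaw":0},{"grip":5.5,"tx":-3.7,"ty":-0.3,"tz":0,"yaw":0}]'
python3 -m handwheel '[{"grip":5.5,"tx":-3.7,"ty":-0.3,"tz":0,"yaw":0},{"grip":5.5,"tx":-3.7,"ty":-0.3,"tz":0,"yaw":0},{"grip":5.5,"tx":-3.7,"ty":-0.3,"tz":0,"yaw":0},{"grip":5.5,"tx":-3.7,"ty":-0.3,"tz":0,"yaw":0},{"grip":5.5,"tx":0,"ty":0,"tz":0,"yaw":0}]'
python3 -m handwheel '[{"grip":5.5,"tx":0,"ty":0,"tz":2,"yaw":0},{"grip":5.5,"tx":0,"ty":0,"tz":4,"yaw":0},{"grip":5.5,"tx":0,"ty":0,"tz":4,"yaw":0},{"grip":5.5,"tx":0,"ty":0,"tz":4,"yaw":0},{"grip":5.5,"tx":0,"ty":0,"tz":4,"yaw":0}]'
python3 -m handwheel '[{"grip":5.5,"tx":0,"ty":0,"tz":4,"yaw":0},{"grip":5.5,"tx":0,"ty":0,"tz":1.5,"yaw":0},{"grip":5.5,"tx":0,"ty":0,"tz":0.5,"yaw":0},{"grip":5.5,"tx":0,"ty":0,"tz":0,"yaw":0}]'
python3 -c "
from h import *
to([.490,-.351,.002])"
```

```text
t: 7.1
eef_pos: [0.527, -0.2079, 0.255]
tool_rot: [-0.0, 0.768, 0.641, -0.0]
contact_force: [0.5, -0.6, -1.0]
gripper_width: 0.753
t: 7.6
eef_pos: [0.486, -0.3562, 0.2553]
tool_rot: [0.001, 0.77, 0.637, -0.002]
contact_force: [0.4, -0.7, -0.6]
gripper_width: 0.754
t: 8.1
eef_pos: [0.4897, -0.3492, 0.0736]
tool_rot: [-0.0, 0.767, 0.641, 0.0]
contact_force: [0.3, 1.1, -0.4]
gripper_width: 0.757
t: 8.5
eef_pos: [0.4899, -0.3503, 0.0158]
tool_rot: [0.0, 0.768, 0.641, 0.0]
contact_force: [0.1, -0.5, -1.0]
gripper_width: 0.753
eef [ 0.4899 -0.3503  0.0158] yawdeg 79.7 tool shift cm [-0.07  0.02  1.38] q [ 0.27  0.66  0.33  1.9  -0.34  0.64  2.2 ] w 0.7526302986656207 F [ 0.1 -0.5 -1. ] t 8.5
```

```bash

python3 -m handwheel '[{"grip":5.5,"tx":0,"ty":0,"tz":0.5,"yaw":0},{"grip":5.5,"tx":0,"ty":0,"tz":0.4,"yaw":0},{"grip":5.5,"tx":0,"ty":0,"tz":0.3,"yaw":0},{"grip":5.5,"tx":0,"ty":0,"tz":0,"yaw":0}]'
python3 -m handwheel '[{"grip":5.5,"tx":0,"ty":0,"tz":0.2,"yaw":0},{"grip":5.5,"tx":0,"ty":0,"tz":0,"yaw":0}]'
python3 -m handwheel '[{"grip":5.5,"tx":0,"ty":0,"tz":0.2,"yaw":0},{"grip":5.5,"tx":0,"ty":0,"tz":0,"yaw":0}]'
```

```text
t: 8.9
eef_pos: [0.4896, -0.35, 0.0034]
tool_rot: [0.0, 0.768, 0.641, 0.0]
contact_force: [-0.2, -0.2, -1.1]
gripper_width: 0.753
t: 9.1
eef_pos: [0.4897, -0.3503, 0.0021]
tool_rot: [0.0, 0.768, 0.641, 0.0]
contact_force: [-0.9, 1.8, 5.4]
gripper_width: 0.753
t: 9.3
eef_pos: [0.4898, -0.3503, 0.0019]
tool_rot: [0.0, 0.768, 0.641, 0.001]
contact_force: [-7.1, 6.4, 24.8]
gripper_width: 0.752
```

Contact felt. Ease off 2 mm, open, and retreat straight up.

```bash

python3 -m handwheel '[{"grip":5.5,"tx":0,"ty":0,"tz":-0.2,"yaw":0},{"grip":6.8,"tx":0,"ty":0,"tz":0,"yaw":0},{"grip":7.5,"tx":0,"ty":0,"tz":0,"yaw":0},{"grip":8.54,"tx":0,"ty":0,"tz":0,"yaw":0},{"grip":8.54,"tx":0,"ty":0,"tz":0,"yaw":0}]'
python3 -m handwheel '[{"grip":8.54,"tx":0,"ty":0,"tz":0,"yaw":0},{"grip":8.54,"tx":0,"ty":0,"tz":0,"yaw":0},{"grip":8.54,"tx":0,"ty":0,"tz":-0.5,"yaw":0},{"grip":8.54,"tx":0,"ty":0,"tz":-1,"yaw":0},{"grip":8.54,"tx":0,"ty":0,"tz":-2,"yaw":0}]'
python3 -m handwheel '[{"grip":8.54,"tx":0,"ty":0,"tz":-4,"yaw":0},{"grip":8.54,"tx":0,"ty":0,"tz":-4,"yaw":0},{"grip":8.54,"tx":0,"ty":0,"tz":-4,"yaw":0},{"grip":8.54,"tx":0,"ty":0,"tz":-4,"yaw":0},{"grip":8.54,"tx":0,"ty":0,"tz":-4,"yaw":0}]'
python3 - <<'E'
from h import *
x=np.array([np.cos(-.145),np.sin(-.145)]);p=np.array([.5695,-.0435])-.136*x
to([p[0],p[1],.255])
s,t=cam("side"),cam("top")
cv2.imwrite("pics/g3.png",np.hstack([cv2.resize(s[0][240:340,330:450],None,fx=3.3,fy=3.3),cv2.resize(t[0][130:230,330:450],None,fx=3.3,fy=3.3)]))
E
```

```text
t: 9.8
eef_pos: [0.4893, -0.35, 0.001]
tool_rot: [-0.0, 0.768, 0.641, -0.0]
contact_force: [-0.2, -0.4, 0.4]
gripper_width: 1.0
t: 10.3
eef_pos: [0.4887, -0.3496, 0.0362]
tool_rot: [-0.001, 0.768, 0.641, -0.0]
contact_force: [0.7, -0.4, 0.8]
gripper_width: 1.0
t: 10.8
eef_pos: [0.4891, -0.3501, 0.239]
tool_rot: [0.0, 0.768, 0.641, 0.0]
contact_force: [0.6, -0.2, 0.1]
gripper_width: 0.999
eef [ 0.4891 -0.3501  0.239 ] yawdeg 79.7 tool shift cm [ 31.13 -11.17  -1.62] q [ 0.16  0.37  0.46  1.76 -0.19  1.06  2.08] w 0.9990799336309824 F [ 0.6 -0.2  0.1] t 10.8
```

View pics/g3.png

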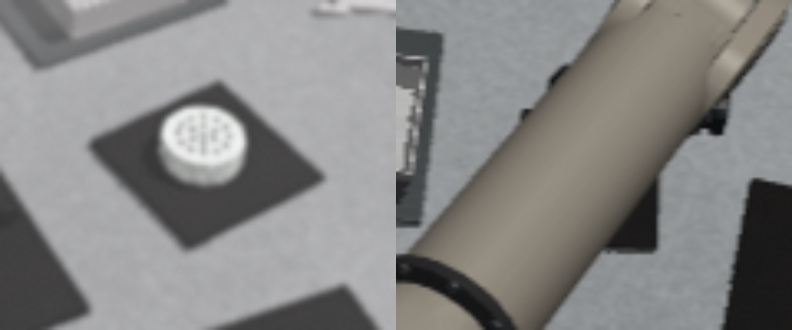

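Cap lies flat, top up, near the mat's centre (side crop 205,145). Now to the crank.

```bash

python3 -m handwheel '[{"grip":4.5,"tx":2,"ty":-0.7,"tz":-1,"yaw":-2},{"grip":4.5,"tx":3.6,"ty":-1.3,"tz":-1,"yaw":0},{"grip":4.5,"tx":3.6,"ty":-1.3,"tz":0,"yaw":0},{"grip":4.5,"tx":3.6,"ty":-1.3,"tz":0,"yaw":0},{"grip":4.5,"tx":3.6,"ty":-1.3,"tz":0,"yaw":0}]'
python3 -m handwheel '[{"grip":4.5,"tx":3.6,"ty":-1.3,"tz":0,"yaw":0},{"grip":4.5,"tx":3.6,"ty":-1.3,"tz":0,"yaw":0},{"grip":4.5,"tx":3.6,"ty":-1.3,"tz":0,"yaw":0},{"grip":4.5,"tx":3.6,"ty":-1.3,"tz":0,"yaw":0},{"grip":4.5,"tx":0,"ty":0,"tz":0,"yaw":0}]'
python3 - <<'E'
from h import *
to([.435,-.0238,.178])
E
```

```text
t: 11.4
eef_pos: [0.4547, -0.1778, 0.2565]
tool_rot: [0.0, 0.757, 0.654, 0.0]
contact_force: [0.9, 1.7, -0.3]
gripper_width: 0.524
t: 11.9
eef_pos: [0.4237, -0.0247, 0.2564]
tool_rot: [-0.001, 0.754, 0.657, 0.0]
contact_force: [-0.9, -0.6, 1.1]
gripper_width: 0.529
eef [ 0.4237 -0.0247  0.2564] yawdeg 82.1 tool shift cm [0.24 1.11 7.84] q [-0.33  0.02  0.24  2.1  -0.01  1.02  1.35] w 0.5291473887216882 F [-0.9 -0.6  1.1] t 11.9
```

```bash

python3 -m handwheel '[{"grip":4.5,"tx":0.2,"ty":1.1,"tz":0,"yaw":0},{"grip":4.5,"tx":0,"ty":0,"tz":2,"yaw":0},{"grip":4.5,"tx":0,"ty":0,"tz":2,"yaw":0},{"grip":4.5,"tx":0,"ty":0,"tz":2,"yaw":0},{"grip":4.5,"tx":0,"ty":0,"tz":1.8,"yaw":0}]'
python3 -m handwheel '[{"grip":4.5,"tx":0,"ty":0,"tz":0,"yaw":0},{"grip":2.4,"tx":0,"ty":0,"tz":0,"yaw":0},{"grip":2.4,"tx":0,"ty":0,"tz":0,"yaw":0},{"grip":2.4,"tx":0,"ty":0,"tz":0,"yaw":0}]' 30
python3 - <<'E'
from h import *
to([.435,-.0238,.178])
s,t=cam("side"),cam("top")
cv2.imwrite("pics/g4.png",cv2.resize(s[0][130:250,280:420],None,fx=4,fy=4))
E
```

```text
t: 12.4
eef_pos: [0.4369, -0.0306, 0.1775]
tool_rot: [0.0, 0.757, 0.653, -0.0]
contact_force: [-0.5, -0.3, 0.1]
gripper_width: 0.528
t: 12.8
eef_pos: [0.4369, -0.0288, 0.1792]
tool_rot: [0.001, 0.756, 0.654, 0.001]
contact_force: [1.0, 0.6, 0.6]
gripper_width: 0.279
eef [ 0.4369 -0.0288  0.1792] yawdeg 81.7 tool shift cm [ 0.47 -0.26  0.12] q [-0.31  0.15  0.25  2.17 -0.05  0.83  1.4 ] w 0.2787436848481859 F [1.  0.6 0.6] t 12.8
```

View pics/g4.png

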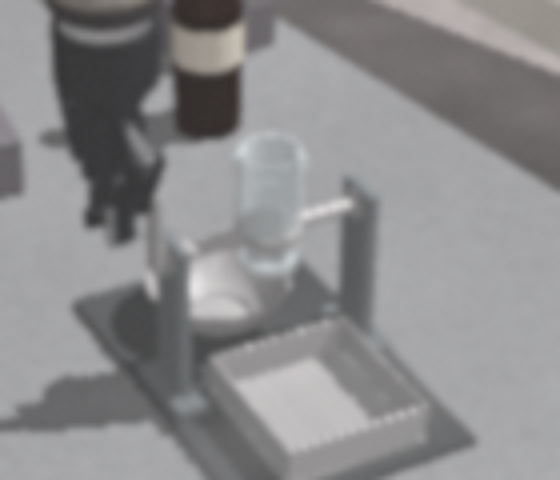

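Fingers straddle the handle (crop 115,210). Centre, shift a little outward, close and crank towards the tray.

```bash

python3 -m handwheel '[{"grip":2.4,"tx":0.4,"ty":-0.4,"tz":0,"yaw":0},{"grip":1,"tx":0,"ty":0,"tz":0,"yaw":0},{"grip":1,"tx":0,"ty":0,"tz":0,"yaw":0},{"grip":1,"tx":0,"ty":0,"tz":0,"yaw":0},{"grip":1,"tx":0,"ty":0,"tz":0,"yaw":0}]' 40
python3 - <<'E'
from h import *
to([.433,-.0236,.178])
E
python3 -m handwheel '[{"grip":1,"tx":-0.55,"ty":0,"tz":0.03,"yaw":0},{"grip":1,"tx":-0.54,"ty":0,"tz":0.08,"yaw":0},{"grip":1,"tx":-0.53,"ty":0,"tz":0.14,"yaw":0},{"grip":1,"tx":-0.52,"ty":0,"tz":0.19,"yaw":0},{"grip":1,"tx":-0.5,"ty":0,"tz":0.24,"yaw":0}]'
python3 - <<'E'
from h import *
to([.433,-.0236,.178])
E
```

```text
t: 13.4
eef_pos: [0.432, -0.0239, 0.1783]
tool_rot: [-0.001, 0.756, 0.654, -0.0]
contact_force: [-3.9, 2.2, 6.5]
gripper_width: 0.171
eef [ 0.432  -0.0239  0.1783] yawdeg 81.7 tool shift cm [0.05 0.09 0.03] q [-0.31  0.14  0.25  2.18 -0.05  0.83  1.39] w 0.17102839805298342 F [-3.9  2.2  6.5] t 13.4
t: 13.9
eef_pos: [0.4281, -0.05, 0.1713]
tool_rot: [-0.001, 0.756, 0.654, -0.0]
contact_force: [-3.5, 3.7, 1.8]
gripper_width: 0.171
eef [ 0.4281 -0.05    0.1713] yawdeg 81.7 tool shift cm [ 2.69  0.1  -0.67] q [-0.27  0.15  0.27  2.19 -0.06  0.81  1.46] w 0.1711351652402875 F [-3.5  3.7  1.8] t 13.9
```

Tracks the arc exactly with a low force. Continue to about 1.5 rad.

```bash

python3 -m handwheel '[{"grip":1,"tx":-0.47,"ty":0,"tz":0.29,"yaw":0},{"grip":1,"tx":-0.44,"ty":0,"tz":0.33,"yaw":0},{"grip":1,"tx":-0.4,"ty":0,"tz":0.37,"yaw":0},{"grip":1,"tx":-0.36,"ty":0,"tz":0.41,"yaw":0},{"grip":1,"tx":-0.32,"ty":0,"tz":0.45,"yaw":0}]'
python3 -m handwheel '[{"grip":1,"tx":-0.27,"ty":0,"tz":0.48,"yaw":0},{"grip":1,"tx":-0.22,"ty":0,"tz":0.5,"yaw":0},{"grip":1,"tx":-0.17,"ty":0,"tz":0.52,"yaw":0},{"grip":1,"tx":-0.12,"ty":0,"tz":0.54,"yaw":0},{"grip":1,"tx":-0.07,"ty":0,"tz":0.55,"yaw":0}]'
python3 - <<'E'
from h import *
to([.433,-.0236,.178])
E
```

```text
t: 14.4
eef_pos: [0.4252, -0.0697, 0.1524]
tool_rot: [-0.001, 0.756, 0.654, -0.0]
contact_force: [-3.5, 5.2, 0.9]
gripper_width: 0.171
t: 14.9
eef_pos: [0.424, -0.0777, 0.1265]
tool_rot: [-0.001, 0.756, 0.654, -0.0]
contact_force: [-3.9, 5.9, 2.5]
gripper_width: 0.171
eef [ 0.424  -0.0777  0.1265] yawdeg 81.7 tool shift cm [ 5.49  0.1  -5.15] q [-0.21  0.23  0.28  2.23 -0.1   0.7   1.57] w 0.17053442310543487 F [-3.9  5.9  2.5] t 14.9
```

```bash

python3 -m handwheel '[{"grip":1,"tx":-0.01,"ty":0,"tz":0.55,"yaw":0},{"grip":1,"tx":0.04,"ty":0,"tz":0.55,"yaw":0},{"grip":1,"tx":0.1,"ty":0,"tz":0.54,"yaw":0},{"grip":1,"tx":0.15,"ty":0,"tz":0.53,"yaw":0},{"grip":1,"tx":0.2,"ty":0,"tz":0.51,"yaw":0}]'
python3 -m handwheel '[{"grip":1,"tx":0.25,"ty":0,"tz":0.49,"yaw":0},{"grip":1,"tx":0.3,"ty":0,"tz":0.46,"yaw":0},{"grip":1,"tx":0.35,"ty":0,"tz":0.43,"yaw":0},{"grip":1,"tx":0.39,"ty":0,"tz":0.39,"yaw":0},{"grip":1,"tx":0.42,"ty":0,"tz":0.35,"yaw":0}]'
python3 -m handwheel '[{"grip":1,"tx":0,"ty":0,"tz":0,"yaw":0},{"grip":1,"tx":0,"ty":0,"tz":0,"yaw":0},{"grip":1,"tx":0,"ty":0,"tz":0,"yaw":0},{"grip":1,"tx":0,"ty":0,"tz":0,"yaw":0},{"grip":1,"tx":0,"ty":0,"tz":0,"yaw":0}]'
python3 - <<'E'
from h import *
to([.433,-.0236,.178])
s,t=cam("side"),cam("top")
cv2.imwrite("pics/g5.png",np.hstack([cv2.resize(s[0][160:260,290:410],None,fx=3.3,fy=3.3),cv2.resize(t[0][110:210,240:360],None,fx=3.3,fy=3.3)]))
E
```

```text
t: 15.4
eef_pos: [0.4248, -0.0727, 0.0999]
tool_rot: [-0.001, 0.756, 0.654, -0.0]
contact_force: [-4.4, 7.3, 7.2]
gripper_width: 0.163
t: 15.9
eef_pos: [0.4274, -0.056, 0.079]
tool_rot: [-0.001, 0.756, 0.654, -0.0]
contact_force: [-5.6, 5.1, 11.6]
gripper_width: 0.166
t: 16.4
eef_pos: [0.4274, -0.0554, 0.0789]
tool_rot: [-0.001, 0.756, 0.655, -0.0]
contact_force: [-4.3, 7.4, 3.8]
gripper_width: 0.171
eef [ 0.4274 -0.0554  0.0789] yawdeg 81.8 tool shift cm [ 3.24  0.09 -9.91] q [-0.22  0.32  0.24  2.26 -0.14  0.57  1.56] w 0.17062770067206368 F [-4.3  7.4  3.8] t 16.4
```

View pics/g5.png

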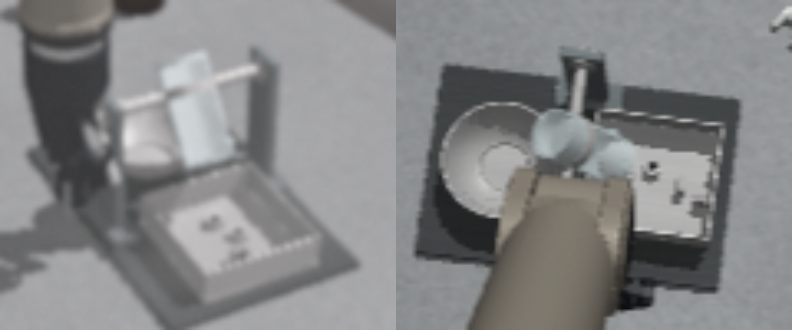

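Pot tipped; at least three nuts are in the tray (side crop 208,222; 235,235; 237,255). A closer look for the fourth.

```bash
python3 - <<'E'
from h import *
s,t=cam("side"),cam("top")
a=cv2.resize(s[0][170:250,325:390],(400,490),interpolation=cv2.INTER_CUBIC);b=cv2.resize(t[0][135:195,295:345],(400,490),interpolation=cv2.INTER_CUBIC)
cv2.imwrite("pics/g6.png",np.clip(np.hstack([a,b])*1.3,0,255).astype(np.uint8))
E
```

```text
(no output)
```

View pics/g6.png

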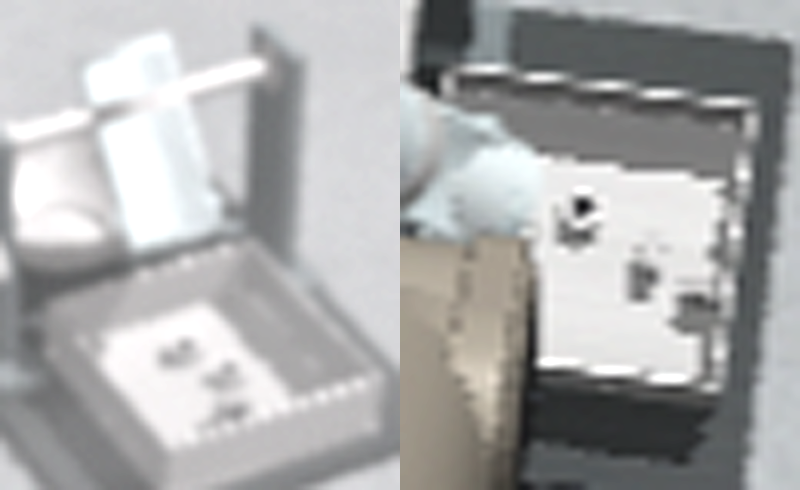

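```bash

python3 -m handwheel '[{"grip":2.4,"tx":0,"ty":0,"tz":0,"yaw":0},{"grip":4,"tx":0,"ty":0,"tz":0,"yaw":0},{"grip":4,"tx":0,"ty":0,"tz":0,"yaw":0},{"grip":4,"tx":0,"ty":0,"tz":-1,"yaw":0},{"grip":4,"tx":0,"ty":0,"tz":-2,"yaw":0}]'
python3 -m handwheel '[{"grip":4,"tx":0,"ty":0,"tz":-4,"yaw":0},{"grip":4,"tx":0,"ty":0,"tz":-4,"yaw":0},{"grip":4,"tx":0,"ty":0,"tz":-4,"yaw":0},{"grip":4,"tx":0,"ty":0,"tz":-4,"yaw":0},{"grip":4,"tx":2,"ty":0,"tz":0,"yaw":0}]'
python3 -m handwheel '[{"grip":4,"tx":4,"ty":0,"tz":0,"yaw":0},{"grip":4,"tx":4,"ty":0,"tz":0,"yaw":0},{"grip":4,"tx":4,"ty":0,"tz":0,"yaw":0},{"grip":4,"tx":4,"ty":0,"tz":0,"yaw":0},{"grip":4,"tx":4,"ty":0,"tz":0,"yaw":0}]'
python3 - <<'E'
from h import *
to([.433,-.0236,.178])
s,t=cam("side"),cam("top")
a=cv2.resize(s[0][170:250,325:390],(400,490),interpolation=cv2.INTER_CUBIC);b=cv2.resize(t[0][135:195,295:345],(400,490),interpolation=cv2.INTER_CUBIC)
cv2.imwrite("pics/g7.png",np.clip(np.hstack([a,b])*1.0,0,255).astype(np.uint8))
# cap on mat check: bright blob in side & top
for n,c in(("s",s),("t",t)):
    x0,y0=np.round(proj(c,[.49,-.351,.032])).astype(int)
    m=(c[0][y0-25:y0+25,x0-25:x0+25].min(2)>120).astype(np.uint8)
    ys,xs=np.nonzero(m);print(n,(x0,y0),len(xs),plane(c,(xs.mean()+x0-25,ys.mean()+y0-25),.03) if len(xs) else None)
# dark blobs on tray floor, top
g=t[0][135:195,295:345].min(2);m=((g<110)).astype(np.uint8)
n,l,st,ce=cv2.connectedComponentsWithStats(m)
for i in range(1,n):
    if 4<=st[i,4]<120: print("dark",ce[i]+[295,135],st[i,4],np.round(plane(t,ce[i]+[295,135],.015),3))
E
```

```text
t: 17.1
eef_pos: [0.4269, -0.0572, 0.109]
tool_rot: [-0.001, 0.757, 0.654, -0.001]
contact_force: [0.6, -0.4, -0.3]
gripper_width: 0.466
t: 17.6
eef_pos: [0.4336, -0.0393, 0.2751]
tool_rot: [0.003, 0.758, 0.652, 0.004]
contact_force: [1.4, 0.1, -1.6]
gripper_width: 0.469
t: 18.1
eef_pos: [0.4598, 0.162, 0.27]
tool_rot: [0.0, 0.757, 0.654, 0.0]
contact_force: [0.7, 0.2, -0.6]
gripper_width: 0.47
eef [0.4598 0.162  0.27  ] yawdeg 81.7 tool shift cm [-18.76   0.04   9.19] q [-0.55  0.12  0.09  1.95 -0.01  1.07  0.97] w 0.46981884616168224 F [ 0.7  0.2 -0.6] t 18.1
s (np.int64(392), np.int64(281)) 1378 [ 0.50928361 -0.32669333  0.03      ]
t (np.int64(389), np.int64(183)) 921 [ 0.50414198 -0.35625264  0.03      ]
dark [296.  157.8] 10 [ 0.585 -0.047  0.015]
dark [317.4 159.8] 5 [ 0.576 -0.118  0.015]
dark [316.33333333 163.33333333] 9 [ 0.564 -0.115  0.015]
dark [307.88888889 165.22222222] 9 [ 0.559 -0.086  0.015]
dark [324.72727273 169.09090909] 11 [ 0.544 -0.142  0.015]
```

View pics/g7.png

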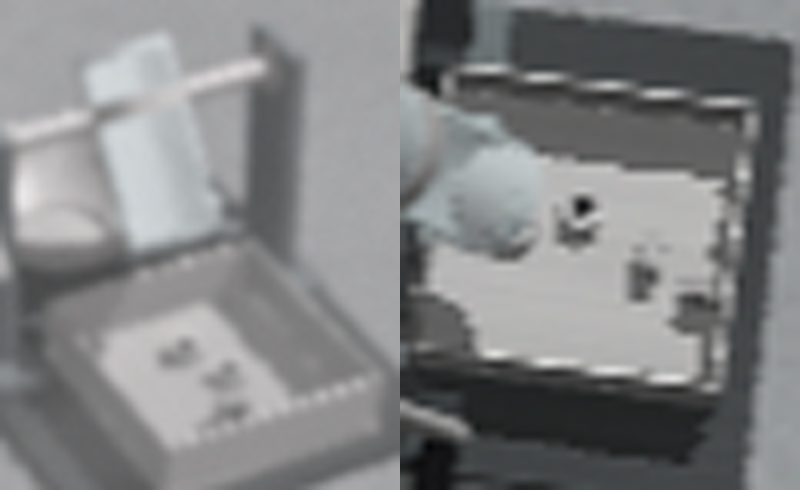

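Three nuts are clear: top crop (577,220), (643,278), (693,310). Two places could hide the fourth: the right wall (722,250) and the mouth rim (505,250). I'll compare with the picture from before pouring.

```bash
python3 - <<'E'
from h import *
ims={}
for n in("side","top"):
    A=[cam(n)[0].astype(float) for _ in range(6)]; ims[n]=np.mean(A,0)
s0,t0=cv2.imread("pics/side0.png"),cv2.imread("pics/top0.png")
def p(im,x,y,w,h): 
    c=im[y:y+h,x:x+w].astype(np.float32); c=np.clip((c-20)*1.25,0,255); return cv2.resize(c,(400,300),interpolation=cv2.INTER_LANCZOS4).clip(0,255).astype(np.uint8)
S=(326,175,52,39);T=(296,142,48,36)
cv2.imwrite("pics/g8.png",np.vstack([np.hstack([p(ims["side"],*S),p(ims["side"],322,208,64,48)]),np.hstack([p(t0,*T),p(ims["top"],*T)])]))
E
```

```text
(no output)
```

View pics/g8.png

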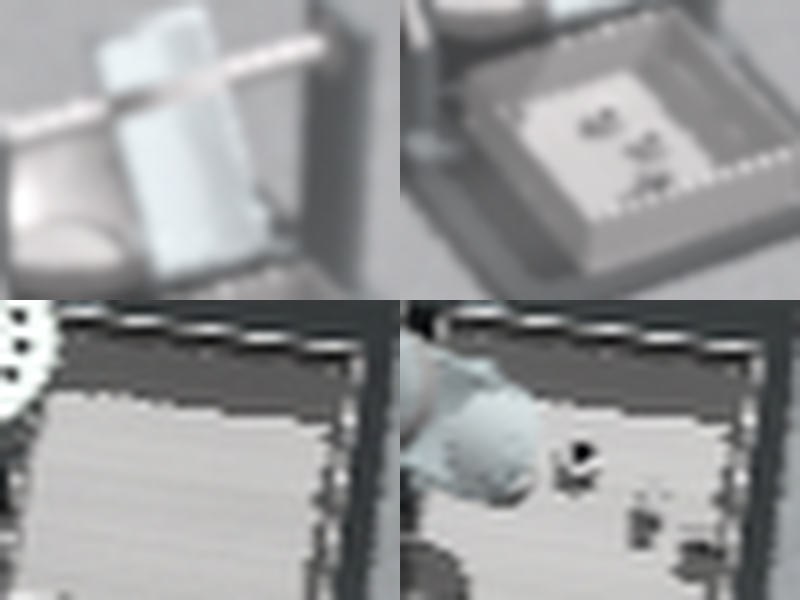

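```bash
python3 - <<'E'
from h import *
np.set_printoptions(precision=3,suppress=True)
s,t=cam("side"),cam("top");s0,t0=cv2.imread("pics/side0.png"),cv2.imread("pics/top0.png")
print("top mark on .015:",plane(t,(308.7,164.4),.015),"-> side px",proj(s,plane(t,(308.7,164.4),.015)))
print("side mark on .015:",plane(s,(341.6,226),.015),"tri",tri(t,(308.7,164.4),s,(341.6,226)))
# other nuts: side
for a in((601,123),(645,148),(655,185)):
    p=(322+(a[0]-399.5)/400*64-.5,208+(a[1]+.5)/300*48-.5);X=plane(s,p,.015);print("side nut",np.array(p),X,"top px",proj(t,X))
# mouth rim at 2.5 rad
y=np.array([.1445,.9895]);o=np.array([.5695,-.0435]);m=o-y*.07*np.sin(2.5);print("mouth",m,"top px",proj(t,[*m,.140+.07*np.cos(2.5)]),"side px",proj(s,[*m,.084]))
print("now side\n",s[0][222:230,336:348].mean(2).astype(int),"\nbefore\n",s0[222:230,336:348].mean(2).astype(int))
print("now top\n",t[0][158:170,300:316].mean(2).astype(int))
E
```

```text
top mark on .015: [ 0.561 -0.089  0.015] -> side px [353.052 227.359]
side mark on .015: [ 0.536 -0.062  0.015] tri (array([ 0.543, -0.081,  0.029]), np.float64(0.033910198853327626))
side nut [353.74 227.26] [ 0.563 -0.09   0.015] top px [308.95  163.797]
side nut [360.78 231.26] [ 0.569 -0.118  0.015] top px [317.464 162.061]
side nut [362.38 237.18] [ 0.555 -0.144  0.015] top px [325.163 165.999]
mouth [ 0.563 -0.085] top px [306.82  158.833] side px [353.321 208.731]
now side
 [[125 127 128 128 128 132 137 144 148 150 156 163]
 [122 126 129 129 133 138 146 156 164 168 174 182]
 [122 131 135 132 136 149 164 174 183 187 189 191]
 [123 136 146 137 136 152 174 186 193 196 195 193]
 [118 130 141 140 136 148 173 190 196 196 195 194]
 [117 120 129 137 143 157 179 192 194 194 194 194]
 [117 118 120 131 145 168 187 194 193 193 193 194]
 [118 118 118 123 140 166 188 194 193 192 192 193]] 
before
 [[150 145 142 139 141 140 141 143 145 147 153 160]
 [151 150 145 142 143 145 147 152 160 164 170 178]
 [142 154 153 152 157 163 164 169 177 183 185 188]
 [129 149 162 171 178 182 182 185 189 191 1
[... 326 characters left out ...]
 176 177 179 184 187 186 182]
 [167 153 139 141 144 149 154 158 166 171 168 173 181 184 153 172]
 [168 140 121 134 138 142 149 151 150 152 158 172 182 184 154 156]
 [170 157 135 127 130 133 133 142 142 129 141 152 171 184 146  99]
 [142 153 139 124 125 114 118 139 133 125 166 172 168 179 142  97]
 [142 130 131 126 123 124 114 112 123 151 145 139 170 181 143  95]
 [180 170 146 122 118 121 110  97  98  90  90 150 182 182 182 182]
 [181 181 180 180 171 163 132  96  96  96 149 181 181 180 181 181]
 [184 182 183 183 183 181 182 182 181 180 180 181 179 179 180 180]
 [183 183 183 183 183 183 183 184 182 182 182 182 182 182 183 182]
 [179 180 181 181 182 182 183 185 185 184 184 183 183 183 183 182]]
```

The dark arc at the mouth rim in the top view matches the first nut in the side view (0.563,−0.090), so it lies in the tray under the mouth. The side view's far wall hides the top-view nut at (331,173). That makes four distinct nuts in the tray. Quick numeric cap check, then hand in.

```bash
python3 - <<'E'
from h import *
s,t=cam("side"),cam("top")
for n,c in(("s",s),("t",t)):
    x0,y0=np.round(proj(c,[.49,-.351,.032])).astype(int);w=c[0][y0-9:y0+10,x0-9:x0+10].min(2)
    ys,xs=np.nonzero(w>190);print(n,len(xs),np.round(plane(c,(xs.mean()+x0-9,ys.mean()+y0-9),.032),3))
for q in((317,162),(325.4,169),(331.6,173),(308.7,164.4)): X=plane(t,q,.015);print(np.round(X,3),"stand frame",np.round(R.from_euler("z",.145).as_matrix()@(X-[.5695,-.0435,0]),3))
o=get_obs();print(o["contact_force"],o["joint_vel"].round(3),o["t"])
print(hand_in())
E
```

```text
s 252 [ 0.489 -0.352  0.032]
t 189 [ 0.489 -0.35   0.032]
[ 0.569 -0.117  0.015] stand frame [ 0.01  -0.073  0.015]
[ 0.544 -0.144  0.015] stand frame [-0.01  -0.104  0.015]
[ 0.53  -0.165  0.015] stand frame [-0.021 -0.126  0.015]
[ 0.561 -0.089  0.015] stand frame [-0.002 -0.046  0.015]
[-1.38965405 -0.59043154 -0.31399155] [-0.003  0.001 -0.001  0.     0.002 -0.    -0.   ] 19.0
the job is handed in; nothing more can be done
None
```

The job is done and handed in at t = 19 s. I unscrewed the cap by about 57° and set it flat, top up, on the 140 mm mat. I then cranked the pot about 2.5 rad towards the tray, released the handle and moved the arm clear.

**Cap:** both cameras put its centre at (0.489, −0.351) m, about 1 mm from the mat's middle.

**Nuts:** I count four nuts inside the tray, but no single view shows them all clearly:
- Two show in both views, though the second is half hidden by the tray wall in the side view and the two views put it about 1 cm apart.
- The third is clear in the side view, but the pot mouth half covers it in the top view; the positions agree to 2 mm.
- The fourth, against the far wall, is seen only from above because the wall hides it in the side view.

**Limits of the checks:** I did not measure the bowl's position afterwards, but the arm never went near it. No contact force I read went above about 28 N, when the cap touched down on the mat.

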